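Fetch the hemmed-in sample jar to the balance

TASK

The squat sample jar at the back of the grey reagent tray has to be weighed, but three tall bottles stand close around it. Move all three bottles over to the empty steel tray first, then stand the jar on the middle of the balance pan, and then put every bottle back where it stood in the reagent tray, to within about a centimetre. Set everything down upright and gently without dropping it, and leave the two little vials in the reagent tray where they are.

Things in the scene. Friction and masses are not known exactly. Their poses are not given: they have to be found in the camera images.
- amber_bottle_mid (a point): Round amber glass bottle with a narrow black screw cap, loose. 58 mm in diameter, 150 mm high in all; the straight wall ends 100 mm up, then a sloping shoulder; the cap is 33 mm in diameter and fills the top 26 mm (its middle is 62 mm above this point). About 0.32 kg. This point is on its axis half-way up, 75 mm above its underside; z is up along its axis.
- square_bottle_mid (a point): Square white plastic bottle with a round white screw cap, loose. 52 x 52 mm (corners rounded), 140 mm high in all; the square body ends 106 mm up; the cap is 38 mm in diameter and fills the top 24 mm (its middle is 58 mm above this point). About 0.27 kg. This point is on its axis half-way up, 70 mm above its underside; z is up, x and y run square to its flat sides.
- wide_bottle_mid (a point): Round straight grey plastic wide-mouth bottle with a paper label and a lid nearly as wide as itself, black, loose. 58 mm in diameter, 128 mm high in all; the lid is 54 mm in diameter and fills the top 28 mm (its middle is 50 mm above this point). About 0.30 kg. This point is on its axis half-way up, 64 mm above its underside; z is up along its axis.
- sample_jar_mid (a point): Squat glass sample jar with a flat bare-metal lid, loose, at the back of the reagent tray between the bottles. 50 mm in diameter, 44 mm high; the upper 15 mm is the lid, the glass below is 49 mm in diameter. About 0.09 kg. This point is on its axis half-way up, 22 mm above its underside; z is up.
- vial_a_mid (a point): Little glass vial with a white cap, 28 mm in diameter, 61 mm high, standing in a front corner of the reagent tray; loose, to be left alone. This point is on its axis half-way up.
- vial_b_mid (a point): A second vial like it, in the other front corner of the reagent tray; loose, to be left alone. This point is on its axis half-way up.
- reagent_tray: Grey plastic spill tray, fixed: 200 mm (x) by 250 mm (y), walls 24 mm high and 4 mm thick, floor 4 mm. Origin: centre of its underside; z up, x to its back (away from the robot, within 0.3 rad). The jar stands about 45 mm behind the centre; a bottle about 63 mm to each side of it (y) and one 63 mm in front of it; which is where varies. The vials: about 50 mm in front of the centre, 80 mm to each side.
- side_tray: Empty flat steel tray to put the bottles in meanwhile, fixed: 280 mm along its x, 170 mm along its y, walls 18 mm high and 4 mm thick, floor 4 mm thick; it stands left or right of the reagent tray. Origin at the centre of its underside; z up, x roughly away from the robot.
- pan (a point): Centre of the top face of the balance's round steel pan, 120 mm in diameter, 70 mm above the work surface; it does not sink under load. The white balance (225 x 190 mm, housing below the pan 60 mm high, display towards the robot) is fixed, on the other side of the reagent tray from the steel tray. z up, x roughly away from the robot.

How it is judged:
By the outcome, as a careful person would: the job done as asked, in the order asked, and still so for the second after the job is handed in, with the robot touching nothing.
It also fails if it takes over 141 s, if anything falls off the work surface, if the arm or the gripper's body presses on something with over 40 N, if the wrist force passes 120 N, or if a joint passes its speed limit or range.

ROBOT

A 7-joint arm with a two-finger parallel gripper is mounted at the origin on the work surface. World frame = base frame: x ahead of the robot, y to its left, z up, the work surface at z = 0. Lengths are in m, angles in rad, forces in N, time in s.
With the tool pointing down it reaches from about 0.4 to 0.85 m from the base axis. Payload 4.4 kg.
Tool frame: the origin (TCP) lies midway between the tips of the shut fingers; the grasp point (between the pads) lies 19 mm behind it; z points along the fingers, y is the direction in which the jaws open and shut (so a half turn about z gives the same grasp; the last joint's range is limited). The gripper opens to 94 mm and grips with 3 to 60 N. Pads are 16 mm wide; open, the fingers measure 119 mm over their backs; the gripper's body (75 mm by 177 mm) begins 78 mm behind the grasp point.
Start: joints at [1.046, 0.628, 0.038, 1.517, -0.027, 0.996, -0.02], TCP at [0.288, -0.583, 0.205] pointing down, gripper open.
Joint ranges: [-3.06, 3.06], [-0.37, 2.12], [-1.25, 1.32], [0.18, 2.47], [-1.1, 4.24], [0.23, 1.98], [-2.94, 2.94]. Speed limits (rad/s): [2.57, 2.57, 3.14, 3.14, 3.14, 3.14, 3.14].

INTERFACE

Orientations are given as [roll, pitch, yaw] about the fixed x, y, z axes, in that order (R = Rz(yaw) Ry(pitch) Rx(roll)).
In Python, from workcell import * gives the robot as it stands.
- The arm moves only by the tool apply_moves, never from a script. Its argument "steps" is a list of rows, each an object with "grip": the finger opening in mm, from 0 to 94; "offset": the shift along the tool's x, y, z in mm, a list of three; "angular": the turn, a rotation vector about the tool's x, y, z in rad, a list of three. A call has 1 to 12 rows; each row is the pose to reach, as a shift and turn from the pose commanded when the call began, along the tool's axes at that moment; what a row does not reach only later rows make up. A row lasts 1/8 s, in which the tool goes at most 62.5 mm and 10.7 degrees, less where a joint would pass 70% of its speed; a pose out of reach is approached as far as the arm can. A call with a gripper value outside its range is refused whole. The fingers move at their own pace and stop on an object; the grip force is fixed at half the most. Time passes only in rows, so rows that repeat a pose let the fingers close. It gives the time, the measured TCP pose, the force and the opening at its end, in the units of the state.
- state(): the state, without advancing time (a new reading comes with each control period).
- get_image(name): name is "scene" or "top" or "wrist"; returns the picture (480x640x3 uint8, blue, green, red); there is no depth.
- calibration(name): a dict with "fx", "fy", "cx", "cy" (pixels), "k1" (the pictures are not rectified: a ray, as slopes to the right and down, at radius r is drawn at 1 + k1 r^2 times it, then the intrinsics apply), "origin" and "attitude" of the camera in the world. Camera axes: x right, y up, looking along -z (the intrinsics and any distortion apply to the point x, -y, -z); pixel columns grow to the right and rows downward; lengths in m; the calibration is good to about 2 mm. A picture is of the moment at which its call begins: read the wrist's pose just before it. calibration takes no time and is no camera call; for the wrist camera it gives the pose at the moment of the call.
- hand_in(): hands the job in, once; it reports no verdict.
Trained networks look in the newest picture that a camera, given by its name, has taken for a name from the list of things; names that differ only in an ending like _2 or _b are one class to them, and where a whole thing is asked for, a point or a joint stands for the part that bears it (a point fixed in the world has none). Each returns a list of dicts, best first, with "p" (0 to 1); they miss things now and then, are a little off and sometimes report something else, mostly with a low value. They report only what shows in the picture. A call takes as long as a camera call.
- look_for(camera, label): "centre" ([column, row] in pixels, amid what is visible of it).
- spot_point(camera, label): "centre" ([column, row] in pixels: a listed point, or the origin of a listed thing).
The state is a dict: "time_s": time; "joint_positions": joint angles; "joint_velocities": joint speeds; "effort": joint torques, N m; "position": TCP position; "orientation": TCP orientation; "force": force on the tool from outside, world axes, zero at the start; "wrist_torque": the same for the moment, N m; "gripper_width": opening from 0.0 (shut) to 1.0 (fully open).
Only numpy, scipy, OpenCV 4.12 (cv2) and the standard library are available. Lean on these libraries where they do the work, as an engineer would, in place of code of your own. Each camera call takes 0.05 s, during which the arm holds its last target. There are 200 camera calls.

## Working session

There is one attempt and no reset: what is moved stays moved. The work goes in short steps, Python scripts to look and compute and a tool call to move; the robot and the scene stay as the last step left them, time stands still between calls to the robot, and variables do not carry over. Pictures are saved under pics/ and viewed, about 12 in all and at most 16, crops included, and the job is handed in when it is done.

Besides the shell and the picture viewer there is one more tool, called after "Emit:" by a JSON object that holds its "name" and its "arguments". apply_moves: Moves the arm, as the interface text tells. Its arguments: {"type":"object","properties":{"steps":{"type":"array"}},"required":["steps"]}

```bash
mkdir -p pics; ls; cat > h.py <<'E'
from workcell import *
import numpy as np, cv2
from scipy.spatial.transform import Rotation as R
def rpy(v): return R.from_euler('xyz',v)
def ray(cam,px,c=None):
    c=c or calibration(cam)
    K=np.array([[c['fx'],0,c['cx']],[0,c['fy'],c['cy']],[0,0,1.]])
    xd=np.array([(px[0]-c['cx'])/c['fx'],(px[1]-c['cy'])/c['fy']]); x=xd.copy()
    for _ in range(30): x=xd/(1+c['k1']*(x@x))
    A=np.array(c['attitude']); M=A if A.ndim==2 else (R.from_quat(A).as_matrix() if A.size==4 else rpy(A).as_matrix())
    return np.array(c['origin']), M@np.array([x[0],-x[1],-1.])
def atz(cam,px,z,c=None):
    o,d=ray(cam,px,c); return o+d*(z-o[2])/d[2]
E
python3 - <<'E'
from h import *
for n in('scene','top','wrist'):
    cv2.imwrite(f'pics/{n}0.png',get_image(n)); print(n,calibration(n))
print(state())
Z=dict(amber_bottle_mid=.079,square_bottle_mid=.074,wide_bottle_mid=.068,sample_jar_mid=.026,vial_a_mid=.0345,reagent_tray=0,side_tray=0,pan=.07)
for l,z in Z.items():
  for cam in('top','scene'):
    for d in spot_point(cam,l)[:2]: print(l,cam,np.round(d['centre'],1),round(d['p'],2),np.round(atz(cam,d['centre'],z),4), {k:v for k,v in d.items() if k not in('p','centre')})
E
```

```text
pics
scene {'fx': 511.57648881020293, 'fy': 511.57648881020293, 'cx': 319.82848334223496, 'cy': 254.83712122576424, 'k1': 0.004745109679203078, 'origin': array([ 1.09786995, -0.66052162,  0.66856022]), 'attitude': array([ 0.94091844, -0.01730308,  0.68220196])}
top {'fx': 511.32024855399334, 'fy': 511.32024855399334, 'cx': 316.59906588948144, 'cy': 230.5011011947134, 'k1': -0.0496796076826888, 'origin': array([ 0.50174828, -0.01809312,  0.96020027]), 'attitude': array([ 0.09187066,  0.00423596, -1.54584372])}
wrist {'fx': 385.5638473498955, 'fy': 385.5638473498955, 'cx': 313.3327291349347, 'cy': 241.09906105175176, 'k1': 0.004497220473101502, 'origin': array([ 0.35609029, -0.54972069,  0.38665499]), 'attitude': array([-2.61841778e-01,  1.05319440e-03, -1.11229041e+00])}
{'time_s': 0.15, 'joint_positions': array([ 1.04616852,  0.62910429,  0.03844833,  1.51809532, -0.02698742,
        0.99621995, -0.0199987 ]), 'joint_velocities': array([ 0.00020736, -0.0034142 ,  0.00124259, -0.00290926, -0.00015896,
        0.00084907,  0.00050494]), 'effort': array([ 1.06366046e-03, -5.50087917e+01
[... 848 characters left out ...]
0.068 ] {}
sample_jar_mid top [293.2 223.3] 0.65 [0.5999 0.0313 0.026 ] {}
sample_jar_mid top [343.6 261.9] 0.24 [ 0.5314 -0.0627  0.026 ] {}
sample_jar_mid scene [340.5 265. ] 0.51 [0.6059 0.0309 0.026 ] {}
sample_jar_mid scene [281.1 269.6] 0.33 [ 0.5226 -0.0605  0.026 ] {}
vial_a_mid top [297.4 255.2] 0.66 [0.5412 0.0216 0.0345] {}
reagent_tray top [299.5 243.7] 0.64 [0.5644 0.0197 0.    ] {}
reagent_tray scene [320.7 270.6] 0.85 [0.5658 0.0158 0.    ] {}
side_tray top [297.2 254.6] 0.61 [0.5437 0.0235 0.    ] {}
side_tray top [495.7 283. ] 0.57 [ 0.4994 -0.3505  0.    ] {}
side_tray scene [159.1 356.6] 0.67 [ 0.5052 -0.3536  0.    ] {}
pan top [114.5 268.7] 0.83 [0.5077 0.3403 0.07  ] {}
```

View pics/top0.png

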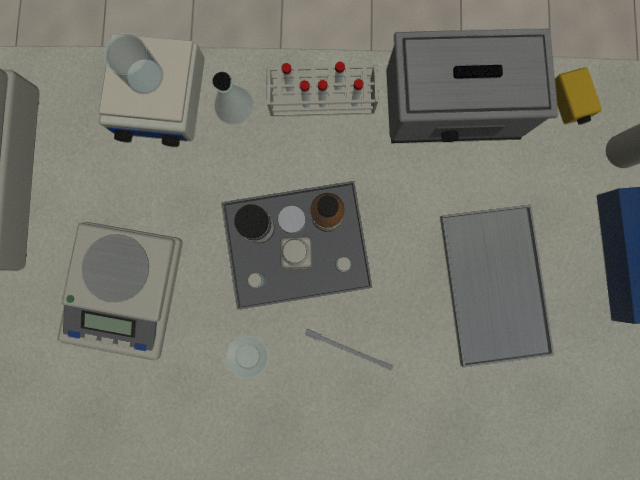

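View pics/scene0.png

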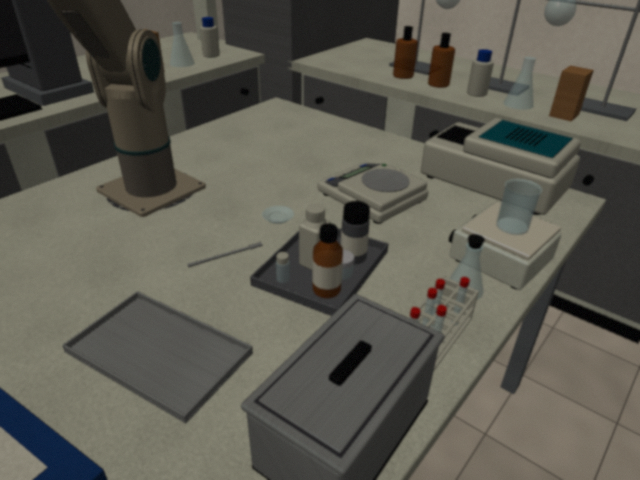

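Top view: wide bottle's black lid is at about (253,222), jar lid (291,219), amber cap (327,207), square cap (295,251), vials (255,280) and (343,264). The steel tray is centred near (496,285) and the pan near (115,268). In the scene view the three bottles stand around the jar. I'll refine from the cap tops and tray corners.

```bash
python3 - <<'E'
from h import *
im=cv2.imread('pics/top0.png')
cr=cv2.resize(im[170:320,210:380],None,fx=4.6,fy=4.0*1.0,interpolation=cv2.INTER_CUBIC) if 0 else cv2.resize(im[172:316,212:380],None,fx=4,fy=4,interpolation=cv2.INTER_CUBIC)
cv2.imwrite('pics/crop.png',cr)
c=calibration('top')
for n,p,z in[('wide',(253,222),.132),('amber',(327,207),.154),('sq',(295,251),.144),('jar',(291,219),.048),('va',(255,280),.065),('vb',(343,264),.065)]: print(n,np.round(atz('top',p,z,c),4))
for n,z,ps in[('reag',.024,[(222,203),(355,182),(371,287),(238,307)]),('side',.018,[(441,217),(528,206),(551,353),(463,366)])]:
    w=np.array([atz('top',p,z,c) for p in ps]); print(n,np.round(w.mean(0),4)); 
    for a,b in((3,0),(2,1)): d=w[b]-w[a]; print(np.linalg.norm(d),np.arctan2(d[1],d[0]))
    d=w[0]-w[1]; print(np.linalg.norm(d),np.arctan2(-d[0],d[1]))
print('pan',[np.round(atz('top',p,.07,c),4) for p in((115,268),(114.5,268.7))])
E
```

```text
wide [0.5893 0.0914 0.132 ]
amber [ 0.6138 -0.0284  0.154 ]
sq [0.5431 0.0209 0.144 ]
jar [0.6053 0.0343 0.048 ]
va [0.4947 0.0931 0.065 ]
vb [ 0.5265 -0.0598  0.065 ]
reag [0.5616 0.0244 0.024 ]
0.19363661233079008 0.19254074554840034
0.19573153436419088 0.1676225589981637
0.24961866001649982 0.18231492794199258
side [ 0.4962 -0.3449  0.018 ]
0.2748032042797711 0.15236265452589323
0.27345227794339555 0.1481276966303371
0.16580570873019965 0.15068705270378285
pan [array([0.5089, 0.3395, 0.07  ]), array([0.5077, 0.3403, 0.07  ])]
```

View pics/crop.png

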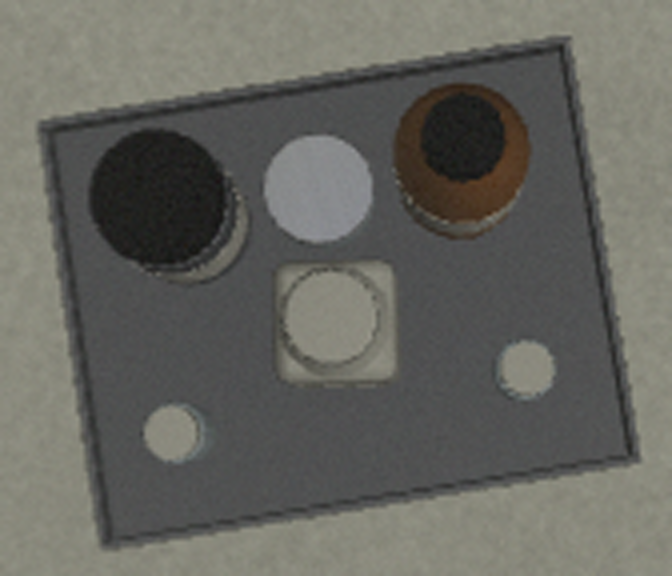

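```bash
cat >> h.py <<'E'
def off(p,yaw=.17):
    s=state(); r=rpy(s['orientation']); t=rpy([np.pi,0,yaw])
    o=r.inv().apply(np.array(p)-s['position'])*1000; a=(r.inv()*t).as_rotvec()
    print('offset mm',np.round(o,1),'angular',np.round(a,4),'t',s['time_s'])
E
python3 - <<'E'
from h import *
c=calibration('top')
for n,p,z in[('wide',(251.3,221.3),.132),('amber',(327.8,206.3),.154),('sq',(294.5,251.5),.144),('jar',(291.5,219),.048)]: print(n,np.round(atz('top',p,z,c),4))
off([.54,-.03,.26])
E
```

```text
wide [0.5904 0.0942 0.132 ]
amber [ 0.615  -0.0297  0.154 ]
sq [0.5423 0.0217 0.144 ]
jar [0.6053 0.0334 0.048 ]
offset mm [ 470.8 -384.   -54.5] angular [ 0.000e+00 -1.000e-04  2.888e-01] t 0.95
```

Emit:
{"name": "apply_moves", "arguments": {"steps": [{"grip": 94,"offset": [30,-25,-50],"angular": [0,0,0.05]},{"grip": 94,"offset": [78,-64,-55],"angular": [0,0,0.09]},{"grip": 94,"offset": [126,-103,-55],"angular": [0,0,0.12]},{"grip": 94,"offset": [174,-142,-55],"angular": [0,0,0.15]},{"grip": 94,"offset": [222,-181,-55],"angular": [0,0,0.18]},{"grip": 94,"offset": [270,-220,-55],"angular": [0,0,0.21]},{"grip": 94,"offset": [318,-259,-55],"angular": [0,0,0.24]},{"grip": 94,"offset": [366,-298,-55],"angular": [0,0,0.27]},{"grip": 94,"offset": [412,-336,-55],"angular": [0,0,0.289]},{"grip": 94,"offset": [450,-367,-55],"angular": [0,0,0.289]},{"grip": 94,"offset": [471,-384,-55],"angular": [0,0,0.289]},{"grip": 94,"offset": [471,-384,-55],"angular": [0,0,0.289]}]}}

```text
time_s: 2.45
position: [0.5407, -0.0275, 0.2604]
orientation: [-3.141, -0.0, 0.174]
force: [-0.8, -0.7, 0.1]
gripper_width: 1.003
```

```bash
python3 - <<'E'
from h import *
c=calibration('wrist'); im=get_image('wrist'); cv2.imwrite('pics/w1.png',im)
s=state(); print(s['position'],s['orientation'],s['time_s'])
import pickle; pickle.dump(c,open('w1.pkl','wb'))
for l,z in dict(amber_bottle_mid=.079,square_bottle_mid=.074,wide_bottle_mid=.068,sample_jar_mid=.026).items():
    for d in spot_point('wrist',l)[:2]: print(l,np.round(d['centre'],1),round(d['p'],2),np.round(atz('wrist',d['centre'],z,c),4))
E
```

```text
[ 0.53999041 -0.02982695  0.2603861 ] [3.14118973e+00 4.10750532e-04 1.71249466e-01] 2.5
sample_jar_mid [264.5 138.8] 0.59 [0.6059 0.0352 0.026 ]
```

View pics/w1.png

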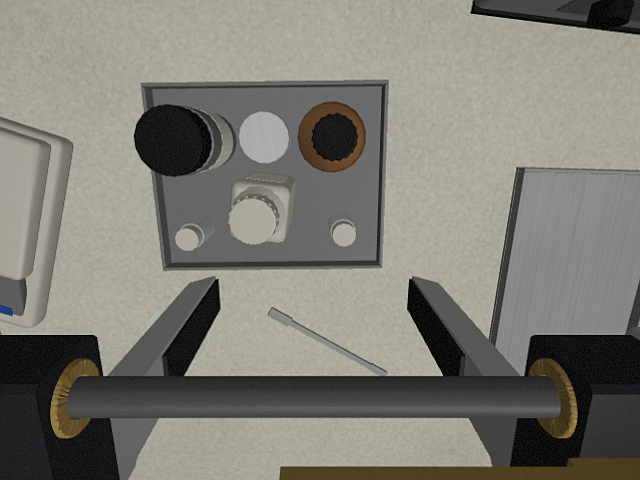

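Wrist view: wide lid at (170,139), jar lid (264,137), amber cap (335,137), square cap (253,220). The tray is now square to the image.

```bash
python3 - <<'E'
from h import *
import pickle; c=pickle.load(open('w1.pkl','rb'))
for n,p,z in[('wide',(170,139),.132),('amber',(335,137),.154),('sq',(252,220),.144),('jar',(264,137),.048)]: print(n,np.round(atz('wrist',p,z,c),4))
off([.615,-.030,.20]); off([.615,-.030,.128])
off([.583,-.332,.2])
E
```

```text
wide [0.5954 0.0947 0.132 ]
amber [ 0.6189 -0.0302  0.154 ]
sq [0.5456 0.022  0.144 ]
jar [0.608  0.0333 0.048 ]
offset mm [74.7 10.7 60.6] angular [ 0.0007  0.0003 -0.0031] t 2.7
offset mm [ 74.7  10.6 132.6] angular [ 0.0007  0.0003 -0.0031] t 2.7
offset mm [ -7.1 303.2  60.8] angular [ 0.0007  0.0003 -0.0031] t 2.7
```

Emit:
{"name": "apply_moves", "arguments": {"steps": [{"grip": 94,"offset": [40,6,20],"angular": [0,0,0]},{"grip": 94,"offset": [77,11,45],"angular": [0,0,0]},{"grip": 94,"offset": [77,11,80],"angular": [0,0,0]},{"grip": 94,"offset": [77,11,110],"angular": [0,0,0]},{"grip": 94,"offset": [77,11,125],"angular": [0,0,0]},{"grip": 94,"offset": [77,11,132],"angular": [0,0,0]},{"grip": 60,"offset": [77,11,132],"angular": [0,0,0]},{"grip": 50,"offset": [77,11,132],"angular": [0,0,0]},{"grip": 42,"offset": [77,11,132],"angular": [0,0,0]},{"grip": 37,"offset": [77,11,132],"angular": [0,0,0]},{"grip": 34,"offset": [77,11,132],"angular": [0,0,0]},{"grip": 34,"offset": [77,11,132],"angular": [0,0,0]}]}}

```text
time_s: 4.2
position: [0.6179, -0.0277, 0.1285]
orientation: [-3.142, -0.0, 0.17]
force: [0.1, 0.1, 0.3]
gripper_width: 0.396
```

Emit:
{"name": "apply_moves", "arguments": {"steps": [{"grip": 28,"offset": [0,0,0],"angular": [0,0,0]},{"grip": 20,"offset": [0,0,0],"angular": [0,0,0]},{"grip": 20,"offset": [0,0,0],"angular": [0,0,0]},{"grip": 20,"offset": [0,0,0],"angular": [0,0,0]}]}}

```text
time_s: 4.7
position: [0.6179, -0.0279, 0.1285]
orientation: [3.141, -0.0, 0.17]
force: [-0.4, -0.1, 0.6]
gripper_width: 0.345
```

```bash
python3 - <<'E'
from h import *
for i in range(4):
    s=state();print(s['position'],s['gripper_width'],s['force']); get_image('wrist') if i<2 else 0
off([.583,-.332,.128])
E
```

```text
[ 0.61792762 -0.02792479  0.12850011] 0.3451070643464619 [-0.43030806 -0.05693779  0.57236001]
[ 0.61792232 -0.02789184  0.12847696] 0.3435411665676011 [ 0.32937933 -1.78213557 -0.18610342]
[ 0.61796453 -0.0279139   0.12849851] 0.3436610867764332 [ 0.50683645 -1.30137237  0.1092328 ]
[ 0.61796453 -0.0279139   0.12849851] 0.3436610867764332 [ 0.50683645 -1.30137237  0.1092328 ]
offset mm [-85.8 293.8   0.6] angular [ 0.0002 -0.0001 -0.0003] t 4.8
```

Emit:
{"name": "apply_moves", "arguments": {"steps": [{"grip": 20,"offset": [0,0,-10],"angular": [0,0,0]},{"grip": 20,"offset": [0,0,-30],"angular": [0,0,0]},{"grip": 20,"offset": [0,0,-55],"angular": [0,0,0]},{"grip": 20,"offset": [-6,20,-70],"angular": [0,0,0]},{"grip": 20,"offset": [-18,60,-75],"angular": [0,0,0]},{"grip": 20,"offset": [-32,110,-75],"angular": [0,0,0]},{"grip": 20,"offset": [-47,160,-75],"angular": [0,0,0]},{"grip": 20,"offset": [-61,210,-75],"angular": [0,0,0]},{"grip": 20,"offset": [-74,255,-75],"angular": [0,0,0]},{"grip": 20,"offset": [-82,280,-75],"angular": [0,0,0]},{"grip": 20,"offset": [-86,294,-70],"angular": [0,0,0]},{"grip": 20,"offset": [-86,294,-60],"angular": [0,0,0]}]}}

```text
time_s: 6.3
position: [0.582, -0.3334, 0.188]
orientation: [3.141, 0.0, 0.168]
force: [-0.3, 0.8, -3.4]
gripper_width: 0.342
```

Emit:
{"name": "apply_moves", "arguments": {"steps": [{"grip": 20,"offset": [0,0,15],"angular": [0,0,0]},{"grip": 20,"offset": [0,0,32],"angular": [0,0,0]},{"grip": 20,"offset": [0,0,46],"angular": [0,0,0]},{"grip": 20,"offset": [0,0,54],"angular": [0,0,0]},{"grip": 20,"offset": [0,0,57],"angular": [0,0,0]},{"grip": 20,"offset": [0,0,59],"angular": [0,0,0]},{"grip": 20,"offset": [0,0,60],"angular": [0,0,0]},{"grip": 20,"offset": [0,0,60],"angular": [0,0,0]}]}}

```text
time_s: 7.3
position: [0.583, -0.3322, 0.1288]
orientation: [3.141, -0.0, 0.17]
force: [0.4, -0.3, -4.1]
gripper_width: 0.343
```

Emit:
{"name": "apply_moves", "arguments": {"steps": [{"grip": 20,"offset": [0,0,0.5],"angular": [0,0,0]},{"grip": 20,"offset": [0,0,1],"angular": [0,0,0]},{"grip": 20,"offset": [0,0,1],"angular": [0,0,0]}]}}

```text
time_s: 7.68
position: [0.5833, -0.3323, 0.1285]
orientation: [3.141, -0.001, 0.17]
force: [0.3, 0.2, 3.3]
gripper_width: 0.347
```

Emit:
{"name": "apply_moves", "arguments": {"steps": [{"grip": 36,"offset": [0,0,0],"angular": [0,0,0]},{"grip": 50,"offset": [0,0,0],"angular": [0,0,0]},{"grip": 60,"offset": [0,0,0],"angular": [0,0,0]},{"grip": 60,"offset": [0,0,-15],"angular": [0,0,0]},{"grip": 70,"offset": [0,0,-50],"angular": [0,0,0]},{"grip": 94,"offset": [2,-20,-85],"angular": [0,0,0]},{"grip": 94,"offset": [4,-78,-95],"angular": [0,0,0]},{"grip": 94,"offset": [8,-138,-95],"angular": [0,0,0]},{"grip": 94,"offset": [12,-198,-95],"angular": [0,0,0]},{"grip": 94,"offset": [16,-258,-95],"angular": [0,0,0]},{"grip": 94,"offset": [20,-315,-95],"angular": [0,0,0]},{"grip": 94,"offset": [21,-355,-90],"angular": [0,0,0]}]}}

```text
time_s: 9.18
position: [0.5439, 0.0247, 0.219]
orientation: [-3.141, -0.003, 0.172]
force: [1.0, -0.2, 0.9]
gripper_width: 0.999
```

Emit:
{"name": "apply_moves", "arguments": {"steps": [{"grip": 94,"offset": [0,0,20],"angular": [0,0,0]},{"grip": 94,"offset": [0,0,20],"angular": [0,0,0]}]}}

```text
time_s: 9.43
position: [0.5429, 0.0217, 0.1974]
orientation: [3.142, 0.001, 0.171]
force: [-0.3, -0.4, 0.4]
gripper_width: 0.998
```

```bash
python3 - <<'E'
from h import *
cv2.imwrite('pics/top1.png',get_image('top'))
off([.544,.0215,.118])
E
```

```text
offset mm [ 0.5 -0.4 80.1] angular [ 0.0004 -0.0001 -0.0006] t 9.475
```

View pics/top1.png

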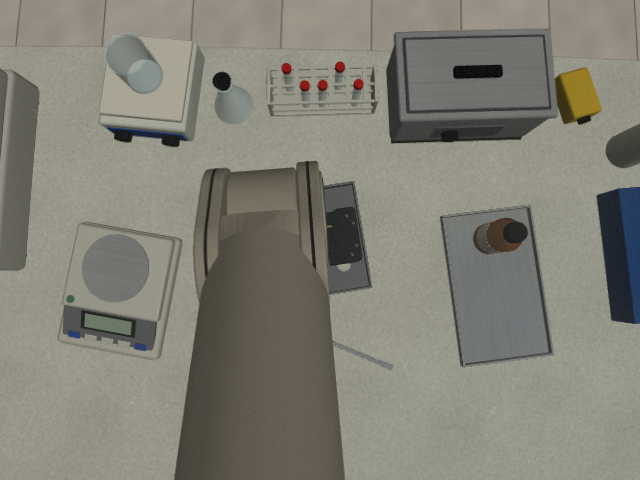

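The amber bottle stands upright in the steel tray, cap at (515,231) and base near (487,239). Square bottle next.

Emit:
{"name": "apply_moves", "arguments": {"steps": [{"grip": 80,"offset": [0,0,35],"angular": [0,0,0]},{"grip": 80,"offset": [0,0,60],"angular": [0,0,0]},{"grip": 80,"offset": [0,0,75],"angular": [0,0,0]},{"grip": 80,"offset": [0,0,80],"angular": [0,0,0]},{"grip": 60,"offset": [0,0,80],"angular": [0,0,0]},{"grip": 50,"offset": [0,0,80],"angular": [0,0,0]},{"grip": 44,"offset": [0,0,80],"angular": [0,0,0]},{"grip": 38,"offset": [0,0,80],"angular": [0,0,0]},{"grip": 32,"offset": [0,0,80],"angular": [0,0,0]},{"grip": 25,"offset": [0,0,80],"angular": [0,0,0]},{"grip": 25,"offset": [0,0,80],"angular": [0,0,0]},{"grip": 25,"offset": [0,0,80],"angular": [0,0,0]}]}}

```text
time_s: 10.98
position: [0.5437, 0.0216, 0.1177]
orientation: [-3.141, -0.0, 0.17]
force: [-1.0, 0.7, 2.6]
gripper_width: 0.397
```

```bash
python3 - <<'E'
from h import *
s=state();print(s['position'],s['gripper_width']*94,s['force'])
off([.496,-.345,.118])
E
```

```text
[0.54365348 0.02155697 0.11766787] 37.363494683858235 [-1.03738491  0.73664247  2.57967818]
offset mm [-108.9  353.2   -0.4] angular [-0.0001 -0.0004 -0.0001] t 10.975
```

Emit:
{"name": "apply_moves", "arguments": {"steps": [{"grip": 20,"offset": [0,0,-10],"angular": [0,0,0]},{"grip": 20,"offset": [0,0,-35],"angular": [0,0,0]},{"grip": 20,"offset": [0,0,-65],"angular": [0,0,0]},{"grip": 20,"offset": [0,0,-100],"angular": [0,0,0]},{"grip": 20,"offset": [-15,50,-105],"angular": [0,0,0]},{"grip": 20,"offset": [-30,105,-105],"angular": [0,0,0]},{"grip": 20,"offset": [-48,160,-105],"angular": [0,0,0]},{"grip": 20,"offset": [-66,215,-105],"angular": [0,0,0]},{"grip": 20,"offset": [-83,270,-105],"angular": [0,0,0]},{"grip": 20,"offset": [-98,320,-100],"angular": [0,0,0]},{"grip": 20,"offset": [-106,344,-85],"angular": [0,0,0]},{"grip": 20,"offset": [-109,353,-60],"angular": [0,0,0]}]}}

```text
time_s: 12.48
position: [0.4947, -0.3481, 0.1775]
orientation: [3.14, -0.0, 0.166]
force: [0.8, 1.0, -3.9]
gripper_width: 0.398
```

Emit:
{"name": "apply_moves", "arguments": {"steps": [{"grip": 20,"offset": [0,0,15],"angular": [0,0,0]},{"grip": 20,"offset": [0,0,32],"angular": [0,0,0]},{"grip": 20,"offset": [0,0,46],"angular": [0,0,0]},{"grip": 20,"offset": [0,0,54],"angular": [0,0,0]},{"grip": 20,"offset": [0,0,58],"angular": [0,0,0]},{"grip": 20,"offset": [0,0,60],"angular": [0,0,0]},{"grip": 20,"offset": [0,0,60.5],"angular": [0,0,0]},{"grip": 20,"offset": [0,0,60.5],"angular": [0,0,0]}]}}

```text
time_s: 13.48
position: [0.4961, -0.345, 0.1177]
orientation: [3.141, -0.001, 0.17]
force: [-1.2, 1.1, 2.3]
gripper_width: 0.401
```

Emit:
{"name": "apply_moves", "arguments": {"steps": [{"grip": 42,"offset": [0,0,0],"angular": [0,0,0]},{"grip": 55,"offset": [0,0,0],"angular": [0,0,0]},{"grip": 64,"offset": [0,0,0],"angular": [0,0,0]},{"grip": 64,"offset": [0,0,-15],"angular": [0,0,0]},{"grip": 70,"offset": [0,0,-50],"angular": [0,0,0]},{"grip": 94,"offset": [8,-20,-85],"angular": [0,0,0]},{"grip": 94,"offset": [30,-75,-90],"angular": [0,0,0]},{"grip": 94,"offset": [52,-130,-90],"angular": [0,0,0]},{"grip": 94,"offset": [75,-185,-90],"angular": [0,0,0]},{"grip": 94,"offset": [98,-240,-90],"angular": [0,0,0]},{"grip": 94,"offset": [120,-295,-90],"angular": [0,0,0]},{"grip": 94,"offset": [142,-350,-90],"angular": [0,0,0]}]}}

```text
time_s: 14.98
position: [0.5773, 0.0259, 0.2083]
orientation: [3.141, -0.002, 0.17]
force: [0.9, -1.1, 0.2]
gripper_width: 1.001
```

Emit:
{"name": "apply_moves", "arguments": {"steps": [{"grip": 94,"offset": [20,-48,0],"angular": [0,0,0]},{"grip": 94,"offset": [28,-67,0],"angular": [0,0,0]},{"grip": 94,"offset": [28,-67,20],"angular": [0,0,0]},{"grip": 94,"offset": [28,-67,20],"angular": [0,0,0]}]}}

```text
time_s: 15.48
position: [0.5918, 0.0932, 0.1864]
orientation: [3.14, 0.003, 0.169]
force: [0.0, -0.8, 1.1]
gripper_width: 0.999
```

```bash
python3 - <<'E'
from h import *
print(state()['position']);off([.593,.0945,.106])
cv2.imwrite('pics/w2.png',get_image('wrist'))
E
```

```text
[0.59183874 0.09319965 0.1863604 ]
offset mm [ 1.6 -1.2 80.4] angular [ 0.0012  0.0028 -0.0015] t 15.475
```

View pics/w2.png

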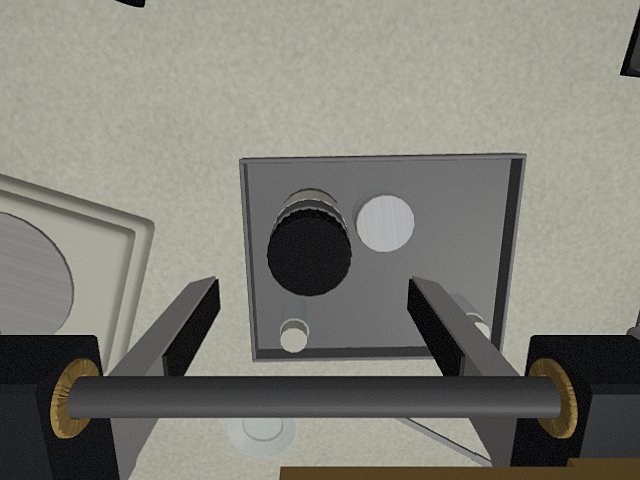

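Only the wide bottle (lid at (309,252)) and the jar (386,222) are left with the vials. The lid is centred between the fingers.

Emit:
{"name": "apply_moves", "arguments": {"steps": [{"grip": 94,"offset": [0,0,35],"angular": [0,0,0]},{"grip": 94,"offset": [0,0,60],"angular": [0,0,0]},{"grip": 94,"offset": [0,0,75],"angular": [0,0,0]},{"grip": 90,"offset": [0,0,80],"angular": [0,0,0]},{"grip": 75,"offset": [0,0,80],"angular": [0,0,0]},{"grip": 65,"offset": [0,0,80],"angular": [0,0,0]},{"grip": 59,"offset": [0,0,80],"angular": [0,0,0]},{"grip": 54,"offset": [0,0,80],"angular": [0,0,0]},{"grip": 48,"offset": [0,0,80],"angular": [0,0,0]},{"grip": 40,"offset": [0,0,80],"angular": [0,0,0]},{"grip": 40,"offset": [0,0,80],"angular": [0,0,0]},{"grip": 40,"offset": [0,0,80],"angular": [0,0,0]}]}}

```text
time_s: 17.02
position: [0.5931, 0.0953, 0.1073]
orientation: [-3.141, -0.001, 0.17]
force: [-0.0, 1.9, 4.1]
gripper_width: 0.571
```

```bash
python3 - <<'E'
from h import *
s=state();print(s['position'],s['gripper_width']*94,s['force'])
off([.409,-.358,.106])
E
```

```text
[0.59310518 0.09532298 0.10733949] 53.63029542250273 [-0.04474338  1.90214024  4.14676889]
offset mm [-258.1  415.6    0.9] angular [-0.0006 -0.0008 -0.    ] t 17.025
```

Emit:
{"name": "apply_moves", "arguments": {"steps": [{"grip": 40,"offset": [0,0,-10],"angular": [0,0,0]},{"grip": 40,"offset": [0,0,-35],"angular": [0,0,0]},{"grip": 40,"offset": [0,0,-65],"angular": [0,0,0]},{"grip": 40,"offset": [0,0,-100],"angular": [0,0,0]},{"grip": 40,"offset": [-26,41,-105],"angular": [0,0,0]},{"grip": 40,"offset": [-57,91,-105],"angular": [0,0,0]},{"grip": 40,"offset": [-88,141,-105],"angular": [0,0,0]},{"grip": 40,"offset": [-119,191,-105],"angular": [0,0,0]},{"grip": 40,"offset": [-150,241,-105],"angular": [0,0,0]},{"grip": 40,"offset": [-181,291,-105],"angular": [0,0,0]},{"grip": 40,"offset": [-212,341,-105],"angular": [0,0,0]},{"grip": 40,"offset": [-238,383,-100],"angular": [0,0,0]}]}}

```text
time_s: 18.52
position: [0.4207, -0.3257, 0.207]
orientation: [3.141, 0.001, 0.168]
force: [0.7, 0.3, -4.3]
gripper_width: 0.57
```

Emit:
{"name": "apply_moves", "arguments": {"steps": [{"grip": 40,"offset": [-13,22,10],"angular": [0,0,0]},{"grip": 40,"offset": [-20,33,40],"angular": [0,0,0]},{"grip": 40,"offset": [-20,33,65],"angular": [0,0,0]},{"grip": 40,"offset": [-20,33,83],"angular": [0,0,0]},{"grip": 40,"offset": [-20,33,93],"angular": [0,0,0]},{"grip": 40,"offset": [-20,33,97],"angular": [0,0,0]},{"grip": 40,"offset": [-20,33,99.5],"angular": [0,0,0]},{"grip": 40,"offset": [-20,33,100.5],"angular": [0,0,0]},{"grip": 40,"offset": [-20,33,100.5],"angular": [0,0,0]}]}}

```text
time_s: 19.65
position: [0.4092, -0.359, 0.1073]
orientation: [3.141, -0.001, 0.17]
force: [-1.1, 1.0, 2.3]
gripper_width: 0.566
```

Emit:
{"name": "apply_moves", "arguments": {"steps": [{"grip": 58,"offset": [0,0,0],"angular": [0,0,0]},{"grip": 70,"offset": [0,0,0],"angular": [0,0,0]},{"grip": 80,"offset": [0,0,0],"angular": [0,0,0]},{"grip": 80,"offset": [0,0,-15],"angular": [0,0,0]},{"grip": 80,"offset": [0,0,-50],"angular": [0,0,0]},{"grip": 94,"offset": [12,-17,-95],"angular": [0,0,0]},{"grip": 94,"offset": [44,-60,-105],"angular": [0,0,0]},{"grip": 94,"offset": [78,-105,-105],"angular": [0,0,0]},{"grip": 94,"offset": [112,-151,-105],"angular": [0,0,0]},{"grip": 94,"offset": [146,-197,-105],"angular": [0,0,0]},{"grip": 94,"offset": [180,-243,-105],"angular": [0,0,0]},{"grip": 94,"offset": [212,-287,-100],"angular": [0,0,0]}]}}

```text
time_s: 21.15
position: [0.5707, -0.0383, 0.208]
orientation: [3.141, -0.002, 0.17]
force: [0.1, -0.5, 0.8]
gripper_width: 0.998
```

Emit:
{"name": "apply_moves", "arguments": {"steps": [{"grip": 94,"offset": [30,-41,10],"angular": [0,0,0]},{"grip": 94,"offset": [49,-66,30],"angular": [0,0,0]},{"grip": 94,"offset": [49,-66,60],"angular": [0,0,0]},{"grip": 94,"offset": [49,-66,70],"angular": [0,0,0]},{"grip": 94,"offset": [49,-66,70],"angular": [0,0,0]}]}}

```text
time_s: 21.78
position: [0.6062, 0.0325, 0.1368]
orientation: [3.141, 0.001, 0.169]
force: [-0.3, -0.8, -0.1]
gripper_width: 0.999
```

```bash
python3 - <<'E'
from h import *
print(state()['position']);off([.6065,.0335,.0215])
c=calibration('wrist');w=get_image('wrist');t=get_image('top')
print(c)
cv2.imwrite('pics/wt.png',np.vstack([w[80:380],t[170:380]]))
for d in spot_point('wrist','sample_jar_mid')[:2]: print(d,np.round(atz('wrist',d['centre'],.026,c),4))
import pickle; pickle.dump(c,open('w3.pkl','wb'))
E
```

```text
[0.60622587 0.0324606  0.13677714]
offset mm [  0.5  -1.  115.3] angular [ 0.0003  0.0006 -0.0012] t 21.775
{'fx': 385.5638473498955, 'fy': 385.5638473498955, 'cx': 313.3327291349347, 'cy': 241.09906105175176, 'k1': 0.004497220473101502, 'origin': array([0.68135035, 0.04466535, 0.31859316]), 'attitude': array([-2.62286981e-01, -5.05440532e-04, -1.40230014e+00])}
{'centre': [310.9, 237.8], 'p': 0.55} [0.6063 0.0337 0.026 ]
```

View pics/wt.png

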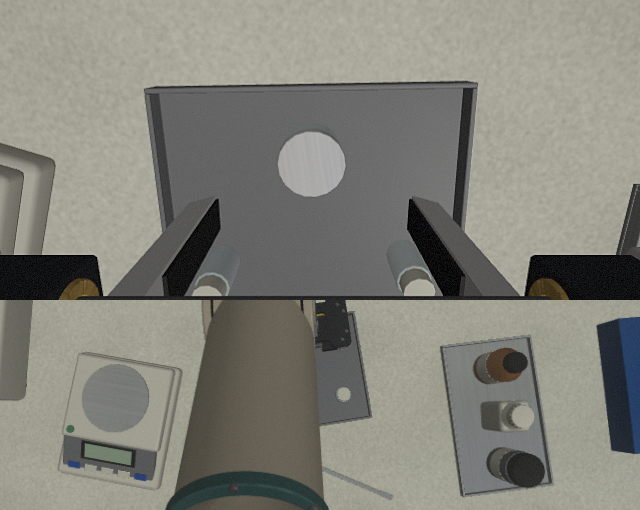

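All three bottles stand upright in the steel tray. The jar lid is at wrist pixel (311,244), centred between the fingers, and it agrees with the estimate to 1 mm.

Emit:
{"name": "apply_moves", "arguments": {"steps": [{"grip": 94,"offset": [0,0,35],"angular": [0,0,0]},{"grip": 94,"offset": [0,0,75],"angular": [0,0,0]},{"grip": 94,"offset": [0,0,100],"angular": [0,0,0]},{"grip": 90,"offset": [0,0,113],"angular": [0,0,0]},{"grip": 75,"offset": [0,0,115],"angular": [0,0,0]},{"grip": 65,"offset": [0,0,115],"angular": [0,0,0]},{"grip": 58,"offset": [0,0,115],"angular": [0,0,0]},{"grip": 53,"offset": [0,0,115],"angular": [0,0,0]},{"grip": 48,"offset": [0,0,115],"angular": [0,0,0]},{"grip": 40,"offset": [0,0,115],"angular": [0,0,0]},{"grip": 35,"offset": [0,0,115],"angular": [0,0,0]},{"grip": 35,"offset": [0,0,115],"angular": [0,0,0]}]}}

```text
time_s: 23.42
position: [0.6067, 0.0333, 0.022]
orientation: [-3.142, -0.001, 0.17]
force: [-0.2, -0.2, 4.6]
gripper_width: 0.526
```

```bash
python3 - <<'E'
from h import *
s=state();print(s['position'],s['gripper_width']*94,s['force'])
off([.5085,.340,s['position'][2]+.066])
E
```

```text
[0.6067304  0.03332675 0.02197326] 49.48251239286445 [-0.23648598 -0.2186121   4.57955113]
offset mm [ -45.  -318.9  -66. ] angular [-0.0001 -0.0007 -0.0002] t 23.425
```

Emit:
{"name": "apply_moves", "arguments": {"steps": [{"grip": 35,"offset": [0,0,-10],"angular": [0,0,0]},{"grip": 35,"offset": [0,0,-40],"angular": [0,0,0]},{"grip": 35,"offset": [0,0,-85],"angular": [0,0,0]},{"grip": 35,"offset": [0,-20,-130],"angular": [0,0,0]},{"grip": 35,"offset": [-8,-65,-150],"angular": [0,0,0]},{"grip": 35,"offset": [-16,-120,-150],"angular": [0,0,0]},{"grip": 35,"offset": [-24,-175,-150],"angular": [0,0,0]},{"grip": 35,"offset": [-32,-230,-150],"angular": [0,0,0]},{"grip": 35,"offset": [-38,-275,-140],"angular": [0,0,0]},{"grip": 35,"offset": [-42,-307,-125],"angular": [0,0,0]},{"grip": 35,"offset": [-44,-319,-110],"angular": [0,0,0]},{"grip": 35,"offset": [-44,-319,-110],"angular": [0,0,0]}]}}

```text
time_s: 24.92
position: [0.5081, 0.3393, 0.1301]
orientation: [3.14, 0.003, 0.171]
force: [-0.6, -0.7, -1.2]
gripper_width: 0.523
```

```bash
python3 - <<'E'
from h import *
c=calibration('wrist');w=get_image('wrist');print(state()['position'])
cv2.imwrite('pics/w4.png',w)
for d in spot_point('wrist','pan')[:2]: print(d,np.round(atz('wrist',d['centre'],.07,c),4))
import pickle; pickle.dump(c,open('w4.pkl','wb'))
E
```

```text
[0.50941528 0.33835675 0.13096081]
{'centre': [313.1, 253.6], 'p': 0.71} [0.5107 0.3391 0.07  ]
```

View pics/w4.png

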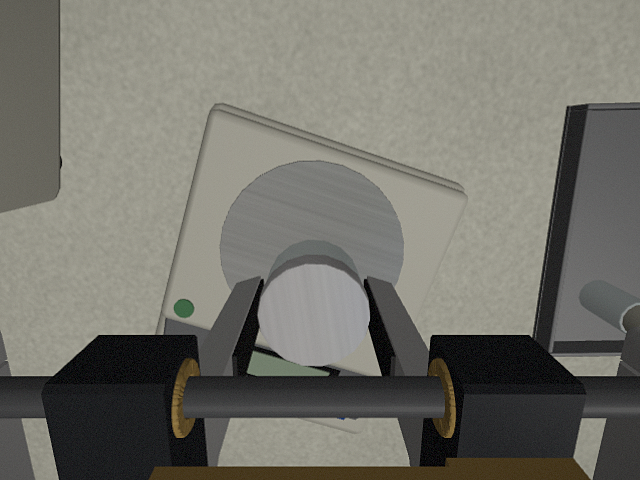

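The jar is held between the fingers (lid (314,312)) above the pan. Pan centre at (313,253) gives (0.511, 0.339), so it's already within 2 mm.

Emit:
{"name": "apply_moves", "arguments": {"steps": [{"grip": 35,"offset": [1,0,15],"angular": [0,0,0]},{"grip": 35,"offset": [1,0,28],"angular": [0,0,0]},{"grip": 35,"offset": [1,0,37],"angular": [0,0,0]},{"grip": 35,"offset": [1,0,40],"angular": [0,0,0]},{"grip": 35,"offset": [1,0,42],"angular": [0,0,0]},{"grip": 35,"offset": [1,0,43],"angular": [0,0,0]},{"grip": 35,"offset": [1,0,43],"angular": [0,0,0]}]}}

```text
time_s: 25.9
position: [0.5103, 0.3405, 0.0887]
orientation: [-3.141, -0.0, 0.17]
force: [-0.4, -0.8, 0.2]
gripper_width: 0.525
```

Emit:
{"name": "apply_moves", "arguments": {"steps": [{"grip": 35,"offset": [0,0,0.5],"angular": [0,0,0]},{"grip": 35,"offset": [0,0,1],"angular": [0,0,0]},{"grip": 35,"offset": [0,0,1],"angular": [0,0,0]}]}}

```text
time_s: 26.28
position: [0.5103, 0.3405, 0.088]
orientation: [-3.141, -0.0, 0.17]
force: [-1.0, -0.9, 4.2]
gripper_width: 0.522
```

Emit:
{"name": "apply_moves", "arguments": {"steps": [{"grip": 55,"offset": [0,0,0],"angular": [0,0,0]},{"grip": 65,"offset": [0,0,0],"angular": [0,0,0]},{"grip": 78,"offset": [0,0,0],"angular": [0,0,0]},{"grip": 78,"offset": [0,0,-15],"angular": [0,0,0]},{"grip": 78,"offset": [0,0,-50],"angular": [0,0,0]},{"grip": 94,"offset": [-5,15,-95],"angular": [0,0,0]},{"grip": 94,"offset": [-22,68,-120],"angular": [0,0,0]},{"grip": 94,"offset": [-40,125,-120],"angular": [0,0,0]},{"grip": 94,"offset": [-58,180,-120],"angular": [0,0,0]},{"grip": 94,"offset": [-76,235,-120],"angular": [0,0,0]},{"grip": 94,"offset": [-94,290,-120],"angular": [0,0,0]},{"grip": 94,"offset": [-112,345,-120],"angular": [0,0,0]}]}}

```text
time_s: 27.78
position: [0.4581, -0.0204, 0.2087]
orientation: [3.141, -0.002, 0.17]
force: [0.4, -0.2, -0.6]
gripper_width: 0.999
```

Emit:
{"name": "apply_moves", "arguments": {"steps": [{"grip": 94,"offset": [-18,55,0],"angular": [0,0,0]},{"grip": 94,"offset": [-36,110,0],"angular": [0,0,0]},{"grip": 94,"offset": [-54,165,0],"angular": [0,0,0]},{"grip": 94,"offset": [-72,220,0],"angular": [0,0,0]},{"grip": 94,"offset": [-90,275,0],"angular": [0,0,0]},{"grip": 94,"offset": [-106,327,0],"angular": [0,0,0]},{"grip": 94,"offset": [-106,327,25],"angular": [0,0,0]},{"grip": 94,"offset": [-106,327,25],"angular": [0,0,0]}]}}

```text
time_s: 28.78
position: [0.4077, -0.3584, 0.1819]
orientation: [-3.139, 0.002, 0.169]
force: [0.7, 0.0, -0.3]
gripper_width: 1.0
```

```bash
python3 - <<'E'
from h import *
s=state();print(s['position']);off([.4092,-.359,.1073])
w=get_image('wrist');t=get_image('top')
cv2.imwrite('pics/wt2.png',np.vstack([w[80:380],t[150:380]]))
E
```

```text
[ 0.4077154  -0.35837427  0.18191831]
offset mm [ 1.5  1.  74.6] angular [-0.0023  0.0016 -0.0013] t 28.775
```

View pics/wt2.png

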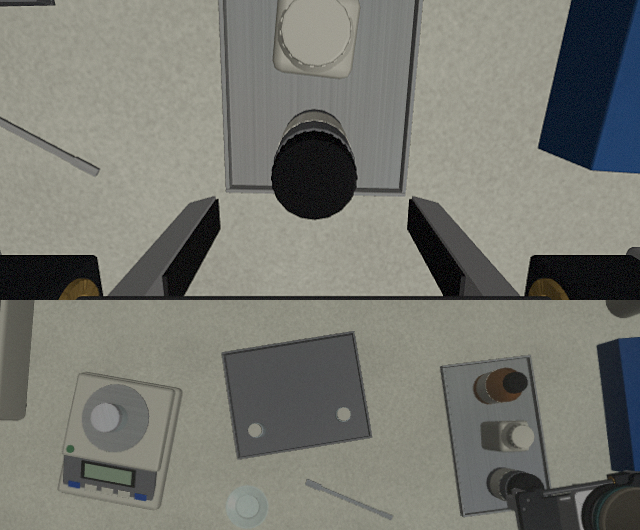

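The jar stands on the pan at top pixel (105,267); the 10 px offset from the pan centre matches parallax. The vials are undisturbed and the wide lid is centred between the fingers.

Emit:
{"name": "apply_moves", "arguments": {"steps": [{"grip": 94,"offset": [0,0,35],"angular": [0,0,0]},{"grip": 94,"offset": [0,0,60],"angular": [0,0,0]},{"grip": 94,"offset": [0,0,72],"angular": [0,0,0]},{"grip": 90,"offset": [0,0,75],"angular": [0,0,0]},{"grip": 75,"offset": [0,0,75],"angular": [0,0,0]},{"grip": 65,"offset": [0,0,75],"angular": [0,0,0]},{"grip": 59,"offset": [0,0,75],"angular": [0,0,0]},{"grip": 54,"offset": [0,0,75],"angular": [0,0,0]},{"grip": 48,"offset": [0,0,75],"angular": [0,0,0]},{"grip": 40,"offset": [0,0,75],"angular": [0,0,0]},{"grip": 40,"offset": [0,0,75],"angular": [0,0,0]},{"grip": 40,"offset": [0,0,75],"angular": [0,0,0]}]}}

```text
time_s: 30.38
position: [0.4089, -0.3587, 0.1077]
orientation: [-3.142, -0.0, 0.17]
force: [-0.7, 1.9, 4.5]
gripper_width: 0.57
```

```bash
python3 - <<'E'
from h import *
s=state();print(s['position'],s['gripper_width']*94,s['force'])
off([.5931,.0950,.1073])
E
```

```text
[ 0.40890212 -0.35873132  0.10767822] 53.58805378467389 [-0.70232529  1.89953286  4.47971497]
offset mm [ 258.2 -416.1    0.5] angular [-0.0001 -0.0002 -0.0002] t 30.375
```

Emit:
{"name": "apply_moves", "arguments": {"steps": [{"grip": 40,"offset": [0,0,-10],"angular": [0,0,0]},{"grip": 40,"offset": [0,0,-35],"angular": [0,0,0]},{"grip": 40,"offset": [0,0,-65],"angular": [0,0,0]},{"grip": 40,"offset": [0,0,-100],"angular": [0,0,0]},{"grip": 40,"offset": [26,-41,-105],"angular": [0,0,0]},{"grip": 40,"offset": [57,-91,-105],"angular": [0,0,0]},{"grip": 40,"offset": [88,-141,-105],"angular": [0,0,0]},{"grip": 40,"offset": [119,-191,-105],"angular": [0,0,0]},{"grip": 40,"offset": [150,-241,-105],"angular": [0,0,0]},{"grip": 40,"offset": [181,-291,-105],"angular": [0,0,0]},{"grip": 40,"offset": [212,-341,-105],"angular": [0,0,0]},{"grip": 40,"offset": [238,-383,-100],"angular": [0,0,0]}]}}

```text
time_s: 31.88
position: [0.5793, 0.0613, 0.2075]
orientation: [-3.141, -0.0, 0.171]
force: [0.5, -0.1, -3.3]
gripper_width: 0.566
```

Emit:
{"name": "apply_moves", "arguments": {"steps": [{"grip": 40,"offset": [13,-22,10],"angular": [0,0,0]},{"grip": 40,"offset": [20,-33,40],"angular": [0,0,0]},{"grip": 40,"offset": [20,-33,65],"angular": [0,0,0]},{"grip": 40,"offset": [20,-33,83],"angular": [0,0,0]},{"grip": 40,"offset": [20,-33,93],"angular": [0,0,0]},{"grip": 40,"offset": [20,-33,97],"angular": [0,0,0]},{"grip": 40,"offset": [20,-33,99.5],"angular": [0,0,0]},{"grip": 40,"offset": [20,-33,100.5],"angular": [0,0,0]},{"grip": 40,"offset": [20,-33,100.5],"angular": [0,0,0]}]}}

```text
time_s: 33.0
position: [0.5933, 0.0947, 0.1077]
orientation: [3.141, -0.001, 0.17]
force: [-0.4, 0.4, -1.4]
gripper_width: 0.567
```

Emit:
{"name": "apply_moves", "arguments": {"steps": [{"grip": 40,"offset": [0,0,0.5],"angular": [0,0,0]},{"grip": 40,"offset": [0,0,0.8],"angular": [0,0,0]},{"grip": 40,"offset": [0,0,0.8],"angular": [0,0,0]}]}}

```text
time_s: 33.38
position: [0.5935, 0.0948, 0.1077]
orientation: [3.142, -0.002, 0.17]
force: [-1.8, -0.6, 6.6]
gripper_width: 0.568
```

Emit:
{"name": "apply_moves", "arguments": {"steps": [{"grip": 58,"offset": [0,0,0],"angular": [0,0,0]},{"grip": 70,"offset": [0,0,0],"angular": [0,0,0]},{"grip": 80,"offset": [0,0,0],"angular": [0,0,0]},{"grip": 80,"offset": [0,0,-15],"angular": [0,0,0]},{"grip": 80,"offset": [0,0,-50],"angular": [0,0,0]},{"grip": 94,"offset": [-8,20,-90],"angular": [0,0,0]},{"grip": 94,"offset": [-30,75,-105],"angular": [0,0,0]},{"grip": 94,"offset": [-52,128,-105],"angular": [0,0,0]},{"grip": 94,"offset": [-75,183,-105],"angular": [0,0,0]},{"grip": 94,"offset": [-98,238,-105],"angular": [0,0,0]},{"grip": 94,"offset": [-120,293,-105],"angular": [0,0,0]},{"grip": 94,"offset": [-142,348,-105],"angular": [0,0,0]}]}}

```text
time_s: 34.88
position: [0.5114, -0.2742, 0.2125]
orientation: [3.141, -0.002, 0.17]
force: [1.5, -0.4, -0.1]
gripper_width: 0.998
```

Emit:
{"name": "apply_moves", "arguments": {"steps": [{"grip": 94,"offset": [-20,49,0],"angular": [0,0,0]},{"grip": 94,"offset": [-28,69,5],"angular": [0,0,0]},{"grip": 94,"offset": [-28,69,15],"angular": [0,0,0]},{"grip": 94,"offset": [-28,69,15],"angular": [0,0,0]}]}}

```text
time_s: 35.38
position: [0.4962, -0.3416, 0.1951]
orientation: [-3.138, 0.001, 0.173]
force: [-0.1, 0.4, -1.0]
gripper_width: 1.001
```

```bash
python3 - <<'E'
from h import *
s=state();print(s['position']);get_image('wrist');get_image('wrist');off([.4961,-.345,.1177])
cv2.imwrite('pics/top3.png',get_image('top'))
E
```

```text
[ 0.49624198 -0.34159422  0.19506901]
offset mm [-1.2  2.8 78.3] angular [-0.0017 -0.0003  0.0035] t 35.475
```

Emit:
{"name": "apply_moves", "arguments": {"steps": [{"grip": 94,"offset": [0,0,30],"angular": [0,0,0]},{"grip": 80,"offset": [0,0,60],"angular": [0,0,0]},{"grip": 80,"offset": [0,0,74],"angular": [0,0,0]},{"grip": 80,"offset": [0,0,78],"angular": [0,0,0]},{"grip": 80,"offset": [0,0,78],"angular": [0,0,0]}]}}

```text
time_s: 36.15
position: [0.4964, -0.345, 0.1188]
orientation: [3.141, -0.001, 0.17]
force: [-0.3, -1.0, 0.0]
gripper_width: 0.854
```

Emit:
{"name": "apply_moves", "arguments": {"steps": [{"grip": 65,"offset": [0,0,1],"angular": [0,0,0]},{"grip": 55,"offset": [0,0,1],"angular": [0,0,0]},{"grip": 46,"offset": [0,0,1],"angular": [0,0,0]},{"grip": 40,"offset": [0,0,1],"angular": [0,0,0]},{"grip": 34,"offset": [0,0,1],"angular": [0,0,0]},{"grip": 25,"offset": [0,0,1],"angular": [0,0,0]},{"grip": 25,"offset": [0,0,1],"angular": [0,0,0]},{"grip": 25,"offset": [0,0,1],"angular": [0,0,0]}]}}

```text
time_s: 37.15
position: [0.4957, -0.3449, 0.1172]
orientation: [-3.141, -0.0, 0.17]
force: [0.1, 0.7, 0.7]
gripper_width: 0.398
```

```bash
python3 - <<'E'
from h import *
s=state();print(s['position'],s['gripper_width']*94,s['force'])
off([.5437,.0216,.1177])
E
```

```text
[ 0.49574223 -0.34485259  0.11723235] 37.43092259901169 [0.0709577  0.73751351 0.66222784]
offset mm [ 109.2 -353.1   -0.4] angular [-0.0001 -0.     -0.0002] t 37.15
```

Emit:
{"name": "apply_moves", "arguments": {"steps": [{"grip": 20,"offset": [0,0,-10],"angular": [0,0,0]},{"grip": 20,"offset": [0,0,-35],"angular": [0,0,0]},{"grip": 20,"offset": [0,0,-65],"angular": [0,0,0]},{"grip": 20,"offset": [0,0,-100],"angular": [0,0,0]},{"grip": 20,"offset": [15,-50,-105],"angular": [0,0,0]},{"grip": 20,"offset": [32,-105,-105],"angular": [0,0,0]},{"grip": 20,"offset": [49,-160,-105],"angular": [0,0,0]},{"grip": 20,"offset": [66,-215,-105],"angular": [0,0,0]},{"grip": 20,"offset": [83,-270,-105],"angular": [0,0,0]},{"grip": 20,"offset": [98,-318,-105],"angular": [0,0,0]},{"grip": 20,"offset": [109,-353,-100],"angular": [0,0,0]},{"grip": 20,"offset": [109,-353,-80],"angular": [0,0,0]}]}}

```text
time_s: 38.65
position: [0.5448, 0.0262, 0.1981]
orientation: [-3.14, -0.004, 0.176]
force: [0.0, -0.4, -2.9]
gripper_width: 0.399
```

Emit:
{"name": "apply_moves", "arguments": {"steps": [{"grip": 20,"offset": [0,0,20],"angular": [0,0,0]},{"grip": 20,"offset": [0,0,42],"angular": [0,0,0]},{"grip": 20,"offset": [0,0,60],"angular": [0,0,0]},{"grip": 20,"offset": [0,0,72],"angular": [0,0,0]},{"grip": 20,"offset": [0,0,77],"angular": [0,0,0]},{"grip": 20,"offset": [0,0,79],"angular": [0,0,0]},{"grip": 20,"offset": [0,0,80.5],"angular": [0,0,0]},{"grip": 20,"offset": [0,0,80.5],"angular": [0,0,0]}]}}

```text
time_s: 39.65
position: [0.5441, 0.0215, 0.1173]
orientation: [3.142, -0.001, 0.17]
force: [0.7, 0.2, -1.2]
gripper_width: 0.399
```

Emit:
{"name": "apply_moves", "arguments": {"steps": [{"grip": 20,"offset": [0,0,0.5],"angular": [0,0,0]},{"grip": 20,"offset": [0,0,0.7],"angular": [0,0,0]},{"grip": 20,"offset": [0,0,0.7],"angular": [0,0,0]}]}}

```text
time_s: 40.02
position: [0.5443, 0.0216, 0.1172]
orientation: [-3.142, -0.002, 0.17]
force: [-2.6, 0.4, 5.4]
gripper_width: 0.403
```

Emit:
{"name": "apply_moves", "arguments": {"steps": [{"grip": 42,"offset": [0,0,0],"angular": [0,0,0]},{"grip": 55,"offset": [0,0,0],"angular": [0,0,0]},{"grip": 64,"offset": [0,0,0],"angular": [0,0,0]},{"grip": 64,"offset": [0,0,-15],"angular": [0,0,0]},{"grip": 70,"offset": [0,0,-50],"angular": [0,0,0]},{"grip": 94,"offset": [-1,20,-95],"angular": [0,0,0]},{"grip": 94,"offset": [-4,78,-105],"angular": [0,0,0]},{"grip": 94,"offset": [-8,138,-105],"angular": [0,0,0]},{"grip": 94,"offset": [-12,198,-105],"angular": [0,0,0]},{"grip": 94,"offset": [-16,258,-105],"angular": [0,0,0]},{"grip": 94,"offset": [-20,315,-105],"angular": [0,0,0]},{"grip": 94,"offset": [-21,355,-105],"angular": [0,0,0]}]}}

```text
time_s: 41.52
position: [0.5821, -0.3357, 0.2221]
orientation: [3.14, -0.0, 0.167]
force: [0.6, 0.2, 0.4]
gripper_width: 1.001
```

Emit:
{"name": "apply_moves", "arguments": {"steps": [{"grip": 94,"offset": [0,0,30],"angular": [0,0,0]},{"grip": 80,"offset": [0,0,60],"angular": [0,0,0]},{"grip": 80,"offset": [0,0,85],"angular": [0,0,0]},{"grip": 80,"offset": [0,0,93],"angular": [0,0,0]},{"grip": 80,"offset": [0,0,93],"angular": [0,0,0]}]}}

```text
time_s: 42.15
position: [0.5829, -0.3321, 0.1285]
orientation: [3.141, -0.0, 0.17]
force: [0.2, -0.7, 0.8]
gripper_width: 0.857
```

Emit:
{"name": "apply_moves", "arguments": {"steps": [{"grip": 65,"offset": [0,0,0],"angular": [0,0,0]},{"grip": 55,"offset": [0,0,0],"angular": [0,0,0]},{"grip": 46,"offset": [0,0,0],"angular": [0,0,0]},{"grip": 40,"offset": [0,0,0],"angular": [0,0,0]},{"grip": 34,"offset": [0,0,0],"angular": [0,0,0]},{"grip": 25,"offset": [0,0,0],"angular": [0,0,0]},{"grip": 20,"offset": [0,0,0],"angular": [0,0,0]},{"grip": 20,"offset": [0,0,0],"angular": [0,0,0]}]}}

```text
time_s: 43.15
position: [0.5829, -0.3324, 0.1281]
orientation: [3.141, -0.0, 0.17]
force: [0.7, -0.9, -0.6]
gripper_width: 0.345
```

```bash
python3 - <<'E'
from h import *
s=state();print(s['position'],s['gripper_width']*94,s['force'])
off([.6179,-.0287,.1285])
E
```

```text
[ 0.58286594 -0.33241394  0.12805384] 32.39165919526708 [ 0.69981659 -0.93520159 -0.63089713]
offset mm [  85.8 -293.4   -0.6] angular [ 0.0006 -0.0002 -0.0004] t 43.15
```

Emit:
{"name": "apply_moves", "arguments": {"steps": [{"grip": 20,"offset": [0,0,-10],"angular": [0,0,0]},{"grip": 20,"offset": [0,0,-30],"angular": [0,0,0]},{"grip": 20,"offset": [0,0,-60],"angular": [0,0,0]},{"grip": 20,"offset": [6,-20,-80],"angular": [0,0,0]},{"grip": 20,"offset": [18,-60,-85],"angular": [0,0,0]},{"grip": 20,"offset": [32,-110,-85],"angular": [0,0,0]},{"grip": 20,"offset": [47,-160,-85],"angular": [0,0,0]},{"grip": 20,"offset": [61,-210,-85],"angular": [0,0,0]},{"grip": 20,"offset": [74,-255,-85],"angular": [0,0,0]},{"grip": 20,"offset": [82,-280,-85],"angular": [0,0,0]},{"grip": 20,"offset": [86,-293.5,-80],"angular": [0,0,0]},{"grip": 20,"offset": [86,-293.5,-65],"angular": [0,0,0]}]}}

```text
time_s: 44.65
position: [0.6182, -0.0266, 0.1929]
orientation: [-3.141, -0.001, 0.172]
force: [-0.4, -0.4, -4.2]
gripper_width: 0.346
```

Emit:
{"name": "apply_moves", "arguments": {"steps": [{"grip": 20,"offset": [0,0,15],"angular": [0,0,0]},{"grip": 20,"offset": [0,0,33],"angular": [0,0,0]},{"grip": 20,"offset": [0,0,48],"angular": [0,0,0]},{"grip": 20,"offset": [0,0,58],"angular": [0,0,0]},{"grip": 20,"offset": [0,0,62],"angular": [0,0,0]},{"grip": 20,"offset": [0,0,64],"angular": [0,0,0]},{"grip": 20,"offset": [0,0,65],"angular": [0,0,0]},{"grip": 20,"offset": [0,0,65.5],"angular": [0,0,0]},{"grip": 20,"offset": [0,0,65.5],"angular": [0,0,0]}]}}

```text
time_s: 45.78
position: [0.6184, -0.0282, 0.128]
orientation: [3.141, -0.001, 0.17]
force: [-0.8, 0.1, -1.5]
gripper_width: 0.347
```

Lower the last half millimetre, release, rise and clear out to the right.

Emit:
{"name": "apply_moves", "arguments": {"steps": [{"grip": 20,"offset": [0,0,0.5],"angular": [0,0,0]},{"grip": 20,"offset": [0,0,0.7],"angular": [0,0,0]},{"grip": 20,"offset": [0,0,0.7],"angular": [0,0,0]}]}}

```text
time_s: 46.15
position: [0.6187, -0.0283, 0.128]
orientation: [3.141, -0.002, 0.17]
force: [-1.7, -0.1, 4.7]
gripper_width: 0.344
```

Emit:
{"name": "apply_moves", "arguments": {"steps": [{"grip": 36,"offset": [0,0,0],"angular": [0,0,0]},{"grip": 50,"offset": [0,0,0],"angular": [0,0,0]},{"grip": 60,"offset": [0,0,0],"angular": [0,0,0]},{"grip": 60,"offset": [0,0,-15],"angular": [0,0,0]},{"grip": 70,"offset": [0,0,-50],"angular": [0,0,0]},{"grip": 70,"offset": [0,15,-100],"angular": [0,0,0]},{"grip": 70,"offset": [-20,60,-120],"angular": [0,0,0]},{"grip": 70,"offset": [-45,110,-120],"angular": [0,0,0]},{"grip": 70,"offset": [-70,160,-120],"angular": [0,0,0]},{"grip": 70,"offset": [-95,210,-120],"angular": [0,0,0]},{"grip": 70,"offset": [-120,260,-120],"angular": [0,0,0]},{"grip": 70,"offset": [-145,310,-120],"angular": [0,0,0]}]}}

```text
time_s: 47.65
position: [0.527, -0.3601, 0.2481]
orientation: [3.141, -0.001, 0.17]
force: [-0.3, 0.8, -0.7]
gripper_width: 0.745
```

Emit:
{"name": "apply_moves", "arguments": {"steps": [{"grip": 70,"offset": [-20,40,0],"angular": [0,0,0]},{"grip": 70,"offset": [-20,40,0],"angular": [0,0,0]},{"grip": 70,"offset": [-20,40,0],"angular": [0,0,0]}]}}

```text
time_s: 48.02
position: [0.5151, -0.4002, 0.2474]
orientation: [-3.141, -0.001, 0.17]
force: [0.2, 1.4, -0.1]
gripper_width: 0.746
```

```bash
python3 - <<'E'
from h import *
a=cv2.imread('pics/top0.png'); b=get_image('top'); cv2.imwrite('pics/topF.png',b)
f=lambda i:cv2.resize(i[165:345,50:385],None,fx=1.8,fy=1.65)
cv2.imwrite('pics/cmp.png',np.vstack([f(a),f(b)])[:600])
# shifts of each cap between start and end
ga,gb=[cv2.cvtColor(i,cv2.COLOR_BGR2GRAY) for i in(a,b)]
for n,(x,y),r in[('wide',(251,221),25),('amber',(328,206),20),('sq',(295,252),22),('va',(255,280),11),('vb',(343,264),11)]:
    T=ga[y-r:y+r,x-r:x+r]; S=gb[y-r-12:y+r+12,x-r-12:x+r+12]
    m=cv2.matchTemplate(S,T,cv2.TM_CCOEFF_NORMED); _,v,_,p=cv2.minMaxLoc(m); print(n,'shift px',p[0]-12,p[1]-12,round(v,3))
E
```

```text
wide shift px 1 0 0.971
amber shift px 0 0 0.967
sq shift px 0 -1 0.933
va shift px 0 0 0.995
vb shift px 0 0 0.995
```

View pics/cmp.png

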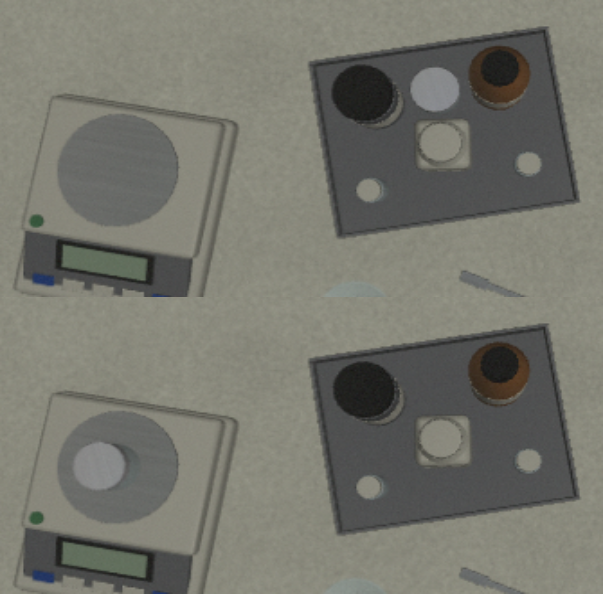

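The before/after views match: the bottles have moved by at most 1 px (under 2 mm), the vials are unmoved, and the jar stands on the pan. Handing in.

```bash
python3 - <<'E'
from h import *
print(np.round(atz('top',(105,267),.114),4)); print(hand_in(), state()['time_s'])
E
```

```text
[0.5098 0.3389 0.114 ]
the job is handed in; nothing more can be done
the job is handed in; nothing more can be done
```

The job is done and handed in at about 48 s, well under the 141 s limit.

I moved the amber, square and wide bottles, gripping each by its cap, to the steel tray. I then stood the jar on the balance pan and put the bottles back in reverse order.

**Last checks:**
- **Bottles:** the before and after overhead pictures show shifts of at most 1 px (under 2 mm) for all three, and they stand upright.
- **Vials:** no shift.
- **Jar:** measured at (0.510, 0.339), against a pan centre of (0.511, 0.339), so about 1 mm off centre.
- **Forces:** set-down readings at the end of each move stayed under 7 N, and the gripper was well clear at hand-in.

No check failed. The overhead and wrist cameras disagreed by 3–5 mm in x on the first measurement, so I used values in between.

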